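# Find the stamped parts crate and push it to the dispatch line

## Robot

A 6-joint arm with a two-finger parallel gripper is mounted at the origin on the work surface. World frame = base frame: x ahead of the robot, y to its left, z up, the work surface at z = 0. Lengths are in mm, angles in rad, forces in N, time in s.
With the tool pointing down it reaches from about 275 to 825 mm from the base axis. Payload 5.2 kg.
Tool frame: the origin (TCP) lies at the very end of the fingers, on their centre line; the grasp point (between the pads) lies env.hold_point_z behind it (env.hold_point_z is the distance from the TCP to the grasp point, in mm); z points along the fingers, y is the line along which they close (so a half turn about z gives the same grasp; the last joint's range is limited). The gripper opens to 93 mm and grips with 3 to 60 N. Pads are 15 mm wide; open, the fingers measure 128 mm over their backs; the gripper's body (75 mm by 188 mm) begins 65 mm behind the grasp point.
Start: joints at [-1.529, 0.259, 1.535, -0, 1.348, -0.203], TCP at [133.32, -533.602, 218.653] pointing down, gripper open.
Joint ranges: [-3.14, 3.14], [-0.91, 2.08], [0.19, 2.58], [-1.22, 4.36], [0.22, 2.71], [-3.12, 3.12]. Speed limits (rad/s): [2.57, 2.57, 3.14, 3.14, 3.14, 3.14].

## Interface

Orientations are given as a unit quaternion [x, y, z, w].
In Python, from bench import env, optics gives the robot as it stands. The module is installed in compiled form; this text tells all that it offers.
- The arm moves only by the tool jog_arm, never from a script. Its arguments are lists of equal length, an entry for each row: "angular": the turn, a rotation vector about the tool's x, y, z each as a share of 0.08 rad, from -1 to 1, a list of three; "offset": the shift along the tool's x, y, z each as a share of 0.03 m, from -1 to 1, a list of three; "fingers": the gripper command: -1 is shut, 1 is fully open, values between are in proportion. A call has exactly 10 rows; each row shifts and turns the commanded pose from where the row before left it, along the tool's axes as they then stand; what a row does not reach is not made up. A row lasts 1/10 s, in which the tool goes at most 50 mm and 8.59 degrees, less where a joint would pass 70% of its speed; a pose out of reach is approached as far as the arm can. A call with a number of a shift or a turn outside -1 to 1 is refused whole. A call with a gripper value outside its range is refused whole. The fingers move at their own pace and stop on an object; the grip force is fixed at half the most. Time passes only in rows, so rows that do not move let the fingers close, or fill a call up. It gives the time, the measured TCP pose, the force, the opening and the grip force at its end, in the units of the state.
- env.sense(): the state, without advancing time (a new reading comes with each control period).
- optics.snapshot(name): name is "scene" or "top" or "wrist"; returns (picture, depth): 384x512x3 uint8, red, green, blue; 384x512 float32, mm along the optical axis (not along the pixel's ray), 0 where there is no reading.
- optics.camera_params(name): a dict with "fx", "fy", "cx", "cy" (pixels), "origin" and "orientation" of the camera in the world. Camera axes: x right, y down, z forward; pixel columns grow to the right and rows downward; lengths in mm; the calibration is good to about 2 mm. A picture is of the moment at which its call begins: read the wrist's pose just before it. camera_params takes no time and is no camera call; for the wrist camera it gives the pose at the moment of the call.
- env.close_job(): hands the job in; it is judged then, once.
The state is a dict: "clock": time; "joints": joint angles; "qd": joint speeds; "effort": joint torques, N m; "eef_pos": TCP position; "ee_rot": TCP orientation; "force": force on the tool from outside, world axes, zero at the start; "torque": the same for the moment, N m; "opening": finger opening in mm; "finger_force": force on a finger pad.
Only numpy, scipy, OpenCV 4.12 (cv2) and the standard library are available. Lean on these libraries where they do the work, as an engineer would, in place of code of your own. Each camera call takes 0.05 s, during which the arm holds its last target. There are 200 camera calls.

## Task

On the jeweller's bench, tip both small wooden crates over onto their sides, towards the robot, so that their undersides face the far side of the bench and can be read. Then, with both lying tipped, push the one that has the round stamp underneath sideways, still lying that way, until its stamp is centred over the dark dispatch line, and leave the other lying where it fell. Only push with the fingers: do not grip or lift a crate, and do not disturb the other things on the bench.

Things in the scene. Friction and masses are not known exactly. Their poses are not given: they have to be found in the camera images.
- crate_stamped: open empty wooden crate, 70 mm front to back (x), 110 mm wide (y), 100 mm high (z), 6 mm walls, two 5 mm runners under its left and right edges; 0.17 to 0.34 kg, centre of mass 43 mm up. Origin: centre of its underside. Starts upright, broad sides to the robot and away from it (yaw within 15 degrees), left or right of the line. Has the stamp underneath; upright, the two look the same.
- crate_plain: open empty wooden crate, 70 mm front to back (x), 110 mm wide (y), 100 mm high (z), 6 mm walls, two 5 mm runners under its left and right edges; 0.17 to 0.34 kg, centre of mass 43 mm up. Origin: centre of its underside. Starts upright, broad sides to the robot and away from it (yaw within 15 degrees), left or right of the line. Its underside is plain.
- stamp (a point): centre of the dark burnt-in stamp, a ring 54 mm across with a cross in it, under the floor of the stamped crate: in the middle of the underside, 5 mm up between the runners. Hidden until the crate is tipped
- line: the dispatch line: a dark steel strip, flush with the white bench top, 36 mm wide and 400 mm long, running straight away from the robot between the two crates; origin at its middle, its x axis along the strip, y across it
- line_far (a point): the end of the dispatch line farthest from the robot, 200 mm from its middle
- crucible: white ceramic crucible, 60 mm across the top, 34 mm high; a bystander; origin under its centre
- tin: round metal tin, 52 mm across, 45 mm high; a bystander; origin under its centre
- flux_jar: amber jar with white cap, 56 mm across, 55 mm high; a bystander; origin under its centre
- block: dark steel bench block, 90 x 60 x 30 mm; a bystander; origin under its centre
- spool: brass wire spool, 48 mm across, 30 mm high; a bystander; origin under its centre
- burnisher: thin hand tool with a wooden handle, lying flat; a bystander; origin under it
- oilstone: grey sharpening stone, 110 x 45 x 22 mm; a bystander; origin under its centre
- crate_stamped_mouth (a point): centre of the stamped crate's open mouth, 100 mm from its underside along z. Pushed near the top towards the robot the crate tips over its near bottom edge without sliding, and past about 40 degrees falls by itself onto its near side; it then lies mouth to the robot, 100 mm front to back, 110 mm left to right, 70 mm high
- crate_plain_mouth (a point): centre of the plain crate's open mouth, 100 mm from its underside along z. Pushed near the top towards the robot the crate tips over its near bottom edge without sliding, and past about 40 degrees falls by itself onto its near side; it then lies mouth to the robot, 100 mm front to back, 110 mm left to right, 70 mm high

How it is judged (in metres and radians):
On the way, in this order (a step that is already met when the one before it is completed fails the run):
1. one crate lies on its side, tipped towards the robot, underside to the far side of the bench (((angle between crate_stamped's own z axis and vertical between 1.4 and 1.74 rad and angle between crate_stamped's own y axis and vertical between 1.3 and 1.84 rad and angle between the z axis of crate_stamped and the x axis of line, either way round below 0.6 rad and z of line_far in the frame of crate_stamped below -0.04 m) or (angle between crate_plain's own z axis and vertical between 1.4 and 1.74 rad and angle between crate_plain's own y axis and vertical between 1.3 and 1.84 rad and angle between the z axis of crate_plain and the x axis of line, either way round below 0.6 rad and z of line_far in the frame of crate_plain below -0.04 m))), for 0.2 s.
2. both crates lie so (angle between crate_stamped's own z axis and vertical between 1.4 and 1.74 rad and angle between crate_stamped's own y axis and vertical between 1.3 and 1.84 rad and angle between the z axis of each of crate_stamped, crate_plain and the x axis of line, either way round below 0.6 rad and z of line_far in the frame of crate_stamped below -0.04 m and angle between crate_plain's own z axis and vertical between 1.4 and 1.74 rad and angle between crate_plain's own y axis and vertical between 1.3 and 1.84 rad and z of line_far in the frame of crate_plain below -0.04 m), for 0.2 s.
3. the stamp is centred over the dispatch line (y of stamp in the frame of line between -0.025 and 0.025 m and x of stamp in the frame of line between -0.2 and 0.2 m), for 0.2 s.
At the end, for the whole second after the job is handed in: Both crates at rest on their near sides (tipped 80 to 100 degrees, undersides to the far side of the bench within 34 degrees); middle of the stamped underside within 25 mm of the line's centre line; plain crate's origin within 120 mm of its start (tipping alone moves it about 50) (all of step 2 and all of step 3 and distance of crate_plain from where it was at the start of the episode below 0.12 m and linear speed of each of crate_stamped, crate_plain below 0.02 m/s and height (world z) of each of crate_stamped, crate_plain below 0.05 m); the robot touches nothing.
It fails at once if the stamped crate is lifted or carried (its underside's centre rises above 60 mm, or its mouth's centre above 120 mm) (height (world z) of crate_stamped above 0.06 m or height (world z) of crate_stamped_mouth above 0.12 m).
It fails at once if the plain crate is lifted or carried (its underside's centre rises above 60 mm, or its mouth's centre above 120 mm) (height (world z) of crate_plain above 0.06 m or height (world z) of crate_plain_mouth above 0.12 m).
It fails at once if one of the other things on the bench is moved more than 30 mm (distance of any of crucible, tin, flux_jar, block, spool, burnisher, oilstone from where it was at the start of the episode above 0.03 m).
It also fails if it takes over 62 s, if anything falls off the work surface, if the arm or the gripper's body presses on something with over 40 N, if the wrist force passes 120 N, or if a joint passes its speed limit or range.

## Working session

There is one attempt and no reset: what is moved stays moved. The work goes in short steps, Python scripts to look and compute and a tool call to move; the robot and the scene stay as the last step left them, time stands still between calls to the robot, and variables do not carry over. Pictures are saved under pics/ and viewed, at most 10 in all, crops included, and the job is handed in when it is done.

Besides the shell and the picture viewer there is one more tool, called after "Call:" as name(argument=value, ...), one argument or row to a line, values as JSON. jog_arm: Moves the arm, as the interface text tells. Shift numbers are shares of 0.03 m and turn numbers shares of 0.08 rad, none past 1 either way. Its arguments: {"type":"object","properties":{"angular":{"type":"array"},"offset":{"type":"array"},"fingers":{"type":"array"}},"required":["angular","offset","fingers"]}

```bash
mkdir -p pics
cat > h.py <<'E'
import numpy as np,cv2
from bench import env,optics
from scipy.spatial.transform import Rotation as R
def cloud(name):
    p=optics.camera_params(name); im,d=optics.snapshot(name)
    v,u=np.mgrid[:384,:512]
    P=np.stack([(u-p['cx'])/p['fx']*d,(v-p['cy'])/p['fy']*d,d],-1)
    W=P@R.from_quat(p['orientation']).as_matrix().T+np.array(p['origin'])
    W[d==0]=np.nan
    return im,d,W
def save(im,n): cv2.imwrite('pics/'+n,im[:,:,::-1])
E
python3 - <<'E'
from h import *
s=env.sense();print(s['eef_pos'],s['ee_rot'],s['opening'],env.hold_point_z)
a=cloud('top');b=cloud('scene')
print(optics.camera_params('top'),optics.camera_params('scene'))
np.savez('c0.npz',t=a[2],s=b[2],ti=a[0],si=b[0])
save(np.vstack([a[0],b[0]])[:, :],'a.png') if 0 else save(cv2.resize(np.hstack([a[0],b[0]]),(800,300)),'a.png')
E
```

```text
[ 133.29650281 -533.04848419  217.81432576] [ 9.92518116e-01  1.22094029e-01  8.28862795e-05 -9.11944353e-04] 93.17721745727805 18.8
{'fx': 383.6221428706174, 'fy': 383.6221428706174, 'cx': 256.70803392250644, 'cy': 196.21538955216127, 'origin': array([ 306.41550434,   11.80778604, 1219.14668242]), 'orientation': array([-0.68857661,  0.71621553, -0.08114537,  0.07945433])} {'fx': 363.7271808898552, 'fy': 363.7271808898552, 'cx': 253.15522583327265, 'cy': 192.48318607403672, 'origin': array([1502.85239685, -101.30721433,  830.85195589]), 'orientation': array([ 0.67851596,  0.58887904, -0.29399614, -0.32619601])}
```

View pics/a.png

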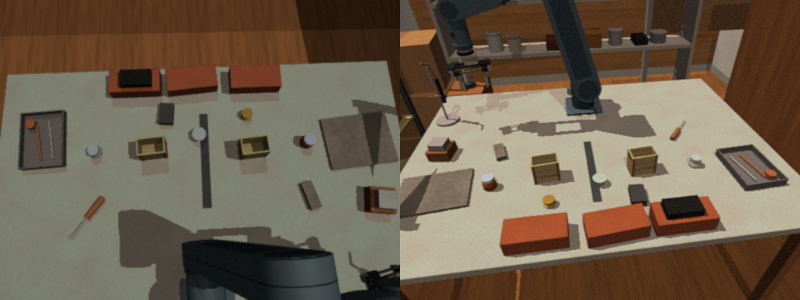

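The top view (left half) shows the crates at about (152,148) and (254,147), the line at (206,160) and the crucible near the line at (198,133). The block and spool sit behind the crates at (166,113) and (247,114). Next I'll measure these.

Run:
```python
from h import *
c=np.load('c0.npz');W=c['t'];im=c['ti']
def rep(n,m):
    m=m.astype(np.uint8)
    k,l,st,ce=cv2.connectedComponentsWithStats(m)
    for i in range(1,k):
        if st[i,4]<25: continue
        P=W[l==i]; r=cv2.minAreaRect(P[:,:2].astype(np.float32))
        print(n,ce[i].round(),st[i,4],'c',np.round(r[0]),'sz',np.round(r[1]),'a',round(r[2],1),'z',np.nanpercentile(P[:,2],[5,50,95]).round())
x,y,z=np.moveaxis(W,-1,0)
reg=(x>250)&(x<720)&(abs(y)<420)
reg[330:,:]=False if False else reg[330:,:]
rep('rim',reg&(z>88)&(z<112))
rep('obj',reg&(z>14)&(z<160))
g=im.max(-1)
rep('line',reg&(abs(z)<8)&(g<75))
```

```text
rim [192. 186.] 312 c [605. 198.] sz [ 72. 111.] a 5.1 z [ 90.  99. 104.]
rim [326. 185.] 309 c [ 592. -207.] sz [ 73. 112.] a 5.2 z [ 90.  99. 103.]
obj [213. 158.] 36 c [718. 144.] sz [52.  4.] a 85.5 z [15. 26. 34.]
obj [254. 171.] 244 c [665.   8.] sz [55. 55.] a 89.7 z [30. 34. 38.]
obj [193. 189.] 816 c [605. 198.] sz [ 72. 111.] a 4.9 z [ 17.  74. 102.]
obj [325. 187.] 819 c [ 593. -207.] sz [ 73. 112.] a 5.4 z [ 19.  75. 102.]
obj [387. 180.] 69 c [ 616. -415.] sz [10. 38.] a 88.9 z [16. 31. 56.]
obj [127. 193.] 31 c [610. 417.] sz [24.  5.] a 0.8 z [15. 23. 48.]
obj [392. 245.] 177 c [ 399. -407.] sz [99. 27.] a 0.4 z [16. 21. 25.]
obj [128. 258.] 88 c [402. 415.] sz [24. 45.] a 52.5 z [15. 22. 29.]
line [263. 217.] 1005 c [543. -13.] sz [354.  34.] a 0.0 z [-3.  1.  5.]
line [389. 251.] 68 c [ 395. -405.] sz [103.   9.] a 14.3 z [-4.  0.  7.]
line [201. 289.] 83 c [300. 185.] sz [29. 66.] a 64.6 z [-4.  0.  4.]
line [191. 290.] 25 c [301. 216.] sz [20. 19.] a 51.4 z [-4. -0.  3.]
```

Call:
jog_arm(
  angular=[
    [0, 0, 1],
    [0, 0, 1],
    [0, 0, 0],
    [0, 0, 0],
    [0, 0, 0],
    [0, 0, 0],
    [0, 0, 0],
    [0, 0, 0],
    [0, 0, 0],
    [0, 0, 0],
  ],
  offset=[
    [0, 0, 0],
    [0, 0, 0],
    [1, -0.5, 0],
    [1, -0.5, 0],
    [1, -0.5, 0],
    [1, -0.5, 0],
    [1, -0.5, 0],
    [1, -0.5, 0],
    [1, -0.5, 0],
    [1, -0.5, 0],
  ],
  fingers=[-1, -1, -1, -1, -1, -1, -1, -1, -1, -1],
)

```text
clock: 1.1
eef_pos: [363.2, -392.6, 218.3]
ee_rot: [0.999, 0.042, -0.0, -0.0]
force: [-0.6, 0.1, 0.2]
opening: 17.5
finger_force: 0.0
```

Call:
jog_arm(
  angular=[
    [0, 0, 0],
    [0, 0, 0],
    [0, 0, 0],
    [0, 0, 0],
    [0, 0, 0],
    [0, 0, 0],
    [0, 0, 0],
    [0, 0, 0],
    [0, 0, 0],
    [0, 0, 0],
  ],
  offset=[
    [1, -0.5, 0],
    [1, -0.5, 0],
    [1, -0.5, 0],
    [1, -0.5, 0],
    [1, -0.5, 0],
    [1, -0.5, 0],
    [1, -0.5, 0],
    [1, -0.5, 0],
    [1, -0.5, 0],
    [0.5, -0.4, 0],
  ],
  fingers=[-1, -1, -1, -1, -1, -1, -1, -1, -1, -1],
)

```text
clock: 2.1
eef_pos: [635.4, -221.5, 217.6]
ee_rot: [0.999, 0.043, -0.0, -0.0]
force: [0.6, 0.4, 0.0]
opening: 0.3
finger_force: 0.0
```

Run:
```python
from h import *
c=np.load('c0.npz');W=c['t'];im=c['ti'];x,y,z=np.moveaxis(W,-1,0)
m=(abs(z)<8)&(im.max(-1)<75)&(abs(y+10)<60)&(x<800)&(x>330)
for a in range(340,790,50):
    k=m&(abs(x-a)<12)
    if k.sum(): print(a,k.sum(),y[k].min().round(),y[k].max().round(),y[k].mean().round(1))
x_=(z>14)&(z<100)&(x>640)&(x<800)&(abs(y)<300)
k,l,st,ce=cv2.connectedComponentsWithStats(x_.astype(np.uint8))
for i in range(1,k):
    if st[i,4]>25: P=W[l==i];print(P.min(0).round(),P.max(0).round())
```

```text
390 82 -30.0 1.0 -14.1
440 86 -31.0 2.0 -14.3
490 72 -29.0 3.0 -13.8
540 72 -29.0 1.0 -13.9
590 77 -30.0 3.0 -13.6
640 76 -30.0 36.0 -9.1
690 25 -29.0 -12.0 -23.2
740 65 -30.0 3.0 -13.9
[715. 110.  14.] [800. 175.  38.]
[ 725. -221.   23.] [ 771. -175.   36.]
[640. -20.  28.] [692.  35.  42.]
```

Call:
jog_arm(
  angular=[
    [0, 0, 0],
    [0, 0, 0],
    [0, 0, 0],
    [0, 0, 0],
    [0, 0, 0],
    [0, 0, 0],
    [0, 0, 0],
    [0, 0, 0],
    [0, 0, 0],
    [0, 0, 0],
  ],
  offset=[
    [0.7, -0.25, 0],
    [0, 0, 0],
    [0, 0, 0.5],
    [0, 0, 0.7],
    [0, 0, 0.8],
    [0, 0, 0.8],
    [0, 0, 0.8],
    [0, 0, 0.6],
    [0, 0, 0.1],
    [0, 0, 0],
  ],
  fingers=[-1, -1, -1, -1, -1, -1, -1, -1, -1, -1],
)

```text
clock: 3.1
eef_pos: [653.1, -214.3, 89.3]
ee_rot: [0.999, 0.042, -0.001, -0.0]
force: [-0.4, 0.6, 0.5]
opening: 0.5
finger_force: 0.0
```

Call:
jog_arm(
  angular=[
    [0, 0, 0],
    [0, 0, 0],
    [0, 0, 0],
    [0, 0, 0],
    [0, 0, 0],
    [0, 0, 0],
    [0, 0, 0],
    [0, 0, 0],
    [0, 0, 0],
    [0, 0, 0],
  ],
  offset=[
    [-0.2, 0, 0],
    [-0.2, 0, 0],
    [-0.2, 0, 0],
    [-0.2, 0, 0],
    [-0.2, 0, 0],
    [-0.2, 0, 0],
    [-0.2, 0, 0],
    [-0.2, 0, 0],
    [-0.2, 0, 0],
    [-0.2, 0, 0],
  ],
  fingers=[-1, -1, -1, -1, -1, -1, -1, -1, -1, -1],
)

```text
clock: 4.1
eef_pos: [593.6, -218.9, 89.6]
ee_rot: [0.999, 0.042, -0.0, -0.0]
force: [1.1, -0.3, 3.0]
opening: 0.5
finger_force: 1.2
```

Call:
jog_arm(
  angular=[
    [0, 0, 0],
    [0, 0, 0],
    [0, 0, 0],
    [0, 0, 0],
    [0, 0, 0],
    [0, 0, 0],
    [0, 0, 0],
    [0, 0, 0],
    [0, 0, 0],
    [0, 0, 0],
  ],
  offset=[
    [-0.2, 0, 0],
    [-0.2, 0, 0],
    [-0.2, 0, 0],
    [-0.2, 0, 0],
    [-0.2, 0, 0],
    [0, 0, 0],
    [0, 0, 0],
    [0, 0, 0],
    [0, 0, 0],
    [0, 0, 0],
  ],
  fingers=[-1, -1, -1, -1, -1, -1, -1, -1, -1, -1],
)

```text
clock: 5.1
eef_pos: [564.6, -221.4, 89.6]
ee_rot: [0.999, 0.042, 0.0, 0.0]
force: [0.1, -0.3, 0.6]
opening: 0.4
finger_force: 0.0
```

Run:
```python
from h import *
im,d,W=cloud('scene');save(im,'b.png')
```

```text
(no output)
```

View pics/b.png

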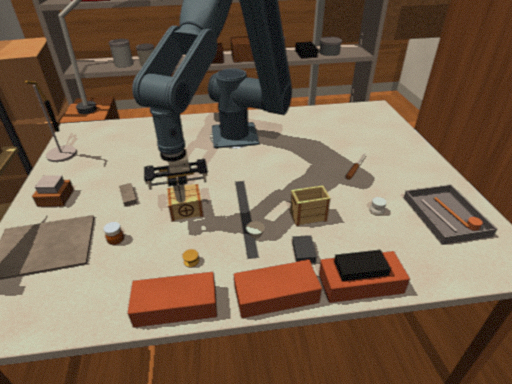

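The right crate lies tipped with the stamp at (187,210), so the right one is the stamped crate. The left crate, at (310,205), still stands. I'll tip it next.

Call:
jog_arm(
  angular=[
    [0, 0, 0],
    [0, 0, 0],
    [0, 0, 0],
    [0, 0, 0],
    [0, 0, 0],
    [0, 0, 0],
    [0, 0, 0],
    [0, 0, 0],
    [0, 0, 0],
    [0, 0, 0],
  ],
  offset=[
    [0, 0, -0.9],
    [0, 0, -0.9],
    [0, 0, -0.9],
    [0.3, -0.5, -0.6],
    [0.6, -1, 0],
    [0.6, -1, 0],
    [0.6, -1, 0],
    [0.6, -1, 0],
    [0.6, -1, 0],
    [0.6, -1, 0],
  ],
  fingers=[-1, -1, -1, -1, -1, -1, -1, -1, -1, -1],
)

```text
clock: 6.15
eef_pos: [665.0, -15.8, 188.6]
ee_rot: [0.999, 0.042, 0.0, 0.0]
force: [-0.0, 0.6, -0.9]
opening: 0.3
finger_force: 0.0
```

Call:
jog_arm(
  angular=[
    [0, 0, 0],
    [0, 0, 0],
    [0, 0, 0],
    [0, 0, 0],
    [0, 0, 0],
    [0, 0, 0],
    [0, 0, 0],
    [0, 0, 0],
    [0, 0, 0],
    [0, 0, 0],
  ],
  offset=[
    [0.2, -1, 0],
    [0.2, -1, 0],
    [0.2, -1, 0],
    [0.2, -1, 0],
    [0.2, -1, 0],
    [0.1, -1, 0],
    [0, -1, 0],
    [0, -0.3, 0],
    [0, 0, 0],
    [0, 0, 0],
  ],
  fingers=[-1, -1, -1, -1, -1, -1, -1, -1, -1, -1],
)

```text
clock: 7.15
eef_pos: [678.9, 202.8, 188.5]
ee_rot: [0.999, 0.042, -0.0, 0.0]
force: [-0.3, -0.6, -0.5]
opening: 0.5
finger_force: 0.0
```

Call:
jog_arm(
  angular=[
    [0, 0, 0],
    [0, 0, 0],
    [0, 0, 0],
    [0, 0, 0],
    [0, 0, 0],
    [0, 0, 0],
    [0, 0, 0],
    [0, 0, 0],
    [0, 0, 0],
    [0, 0, 0],
  ],
  offset=[
    [-0.3, -0.15, 0],
    [0, 0, 0.5],
    [0, 0, 0.8],
    [0, 0, 0.8],
    [0, 0, 0.8],
    [0, 0, 0.4],
    [0, 0, 0],
    [-0.2, 0, 0],
    [-0.2, 0, 0],
    [-0.2, 0, 0],
  ],
  fingers=[-1, -1, -1, -1, -1, -1, -1, -1, -1, -1],
)

```text
clock: 8.15
eef_pos: [651.7, 206.0, 91.2]
ee_rot: [0.999, 0.042, 0.001, -0.0]
force: [0.6, 0.0, 0.2]
opening: 0.6
finger_force: 0.0
```

Call:
jog_arm(
  angular=[
    [0, 0, 0],
    [0, 0, 0],
    [0, 0, 0],
    [0, 0, 0],
    [0, 0, 0],
    [0, 0, 0],
    [0, 0, 0],
    [0, 0, 0],
    [0, 0, 0],
    [0, 0, 0],
  ],
  offset=[
    [-0.2, 0, 0],
    [-0.2, 0, 0],
    [-0.2, 0, 0],
    [-0.2, 0, 0],
    [-0.2, 0, 0],
    [-0.2, 0, 0],
    [-0.2, 0, 0],
    [-0.2, 0, 0],
    [-0.2, 0, 0],
    [-0.2, 0, 0],
  ],
  fingers=[-1, -1, -1, -1, -1, -1, -1, -1, -1, -1],
)

```text
clock: 9.15
eef_pos: [590.4, 200.8, 89.0]
ee_rot: [0.999, 0.042, -0.001, 0.0]
force: [0.2, -0.3, -0.2]
opening: 0.7
finger_force: 0.0
```

Call:
jog_arm(
  angular=[
    [0, 0, 0],
    [0, 0, 0],
    [0, 0, 0],
    [0, 0, 0],
    [0, 0, 0],
    [0, 0, 0],
    [0, 0, 0],
    [0, 0, 0],
    [0, 0, 0],
    [0, 0, 0],
  ],
  offset=[
    [-0.2, 0, 0],
    [-0.2, 0, 0],
    [-0.1, 0, 0],
    [0, 0, 0],
    [0, 0, 0],
    [0, 0, 0],
    [0, 0, -0.8],
    [0, 0, -0.8],
    [0, 0, -0.8],
    [0, 0, -0.8],
  ],
  fingers=[-1, -1, -1, -1, -1, -1, -1, -1, -1, -1],
)

```text
clock: 10.15
eef_pos: [577.0, 199.6, 186.6]
ee_rot: [0.999, 0.042, 0.0, -0.0]
force: [-0.1, -0.9, 0.2]
opening: 0.1
finger_force: 0.0
```

Run:
```python
from h import *
im,d,W=cloud('scene');im2,d2,W2=cloud('top')
save(cv2.resize(np.hstack([im2,im]),(800,300)),'c.png')
for n,V in(('s',W),('t',W2)):
  x,y,z=np.moveaxis(V,-1,0)
  m=(z>60)&(z<80)&(x>430)&(x<630)&(abs(y)<300)
  k,l,st,ce=cv2.connectedComponentsWithStats(m.astype(np.uint8))
  for i in range(1,k):
    if st[i,4]>60:
        r=cv2.minAreaRect(V[l==i][:,:2].astype(np.float32));print(n,ce[i].round(),np.round(r,1) if 0 else r)
```

```text
s [301. 186.] ((518.7598266601562, 189.06494140625), (104.6245346069336, 111.51473999023438), 5.114824295043945)
s [184. 195.] ((505.62152099609375, -216.75894165039062), (105.0405502319336, 110.73917388916016), 5.631374835968018)
t [204. 216.] ((518.2981567382812, 164.81631469726562), (98.78947448730469, 60.6443977355957), 6.423935413360596)
t [330. 216.] ((503.8633117675781, -215.5863800048828), (99.13439178466797, 111.89525604248047), 4.926201343536377)
```

View pics/c.png

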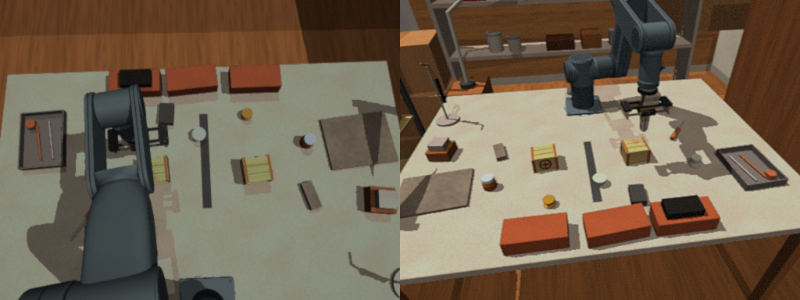

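Both crates are tipped. The stamp is visible at (545,163) in the right half and the plain crate is at (636,152). Next I'll go round to the stamped crate's outer side.

Call:
jog_arm(
  angular=[
    [0, 0, 0],
    [0, 0, 0],
    [0, 0, 0],
    [0, 0, 0],
    [0, 0, 0],
    [0, 0, 0],
    [0, 0, 0],
    [0, 0, 0],
    [0, 0, 0],
    [0, 0, 0],
  ],
  offset=[
    [-0.2, 1, 0],
    [-0.2, 1, 0],
    [-0.2, 1, 0],
    [-0.2, 1, 0],
    [-0.2, 1, 0],
    [-0.2, 1, 0],
    [-0.2, 1, 0],
    [-0.2, 1, 0],
    [-0.2, 1, 0],
    [-0.2, 1, 0],
  ],
  fingers=[-1, -1, -1, -1, -1, -1, -1, -1, -1, -1],
)

```text
clock: 11.25
eef_pos: [541.8, -105.5, 184.4]
ee_rot: [0.999, 0.042, -0.001, -0.0]
force: [-1.0, -0.4, -0.5]
opening: 0.3
finger_force: 0.0
```

Call:
jog_arm(
  angular=[
    [0, 0, 0],
    [0, 0, 0],
    [0, 0, 0],
    [0, 0, 0],
    [0, 0, 0],
    [0, 0, 0],
    [0, 0, 0],
    [0, 0, 0],
    [0, 0, 0],
    [0, 0, 0],
  ],
  offset=[
    [-0.2, 1, 0],
    [-0.2, 1, 0],
    [-0.2, 1, 0],
    [-0.2, 1, 0],
    [-0.2, 1, 0],
    [-0.2, 1, 0],
    [-0.2, 0.8, 0],
    [0, 0, 0],
    [0, 0, 0],
    [0, 0, 0],
  ],
  fingers=[-1, -1, -1, -1, -1, -1, -1, -1, -1, -1],
)

```text
clock: 12.25
eef_pos: [517.8, -310.0, 185.0]
ee_rot: [0.999, 0.043, -0.0, -0.001]
force: [0.1, -0.3, -0.1]
opening: 0.4
finger_force: 0.0
```

Call:
jog_arm(
  angular=[
    [0, 0, 0],
    [0, 0, 0],
    [0, 0, 0],
    [0, 0, 0],
    [0, 0, 0],
    [0, 0, 0],
    [0, 0, 0],
    [0, 0, 0],
    [0, 0, 0],
    [0, 0, 0],
  ],
  offset=[
    [0, 0, 0.7],
    [0, 0, 0.8],
    [0, 0, 0.8],
    [0, 0, 0.8],
    [0, 0, 0.8],
    [0, 0, 0.8],
    [0, 0, 0.6],
    [0, 0, 0],
    [0, -0.2, 0],
    [0, -0.2, 0],
  ],
  fingers=[-1, -1, -1, -1, -1, -1, -1, -1, -1, -1],
)

```text
clock: 13.25
eef_pos: [517.7, -298.9, 27.9]
ee_rot: [0.999, 0.043, 0.001, 0.001]
force: [-0.1, 0.1, -0.1]
opening: 0.4
finger_force: 0.0
```

Call:
jog_arm(
  angular=[
    [0, 0, 0],
    [0, 0, 0],
    [0, 0, 0],
    [0, 0, 0],
    [0, 0, 0],
    [0, 0, 0],
    [0, 0, 0],
    [0, 0, 0],
    [0, 0, 0],
    [0, 0, 0],
  ],
  offset=[
    [0, -0.2, 0],
    [0, -0.2, 0],
    [0, -0.25, 0],
    [0, -0.3, 0],
    [0, -0.3, 0],
    [0, -0.3, 0],
    [0, -0.3, 0],
    [0, -0.3, 0],
    [0, -0.3, 0],
    [0, -0.3, 0],
  ],
  fingers=[-1, -1, -1, -1, -1, -1, -1, -1, -1, -1],
)

```text
clock: 14.25
eef_pos: [509.8, -216.3, 26.6]
ee_rot: [0.999, 0.042, -0.0, -0.0]
force: [-0.3, -3.0, 1.9]
opening: 0.3
finger_force: 1.6
```

```bash
cat > m.py <<'E'
from h import *
im,d,W=cloud('scene'); save(im,'last.png'); x,y,z=np.moveaxis(W,-1,0)
m=(z>60)&(z<80)&(x>430)&(x<630)&(abs(y)<300)
k,l,st,ce=cv2.connectedComponentsWithStats(m.astype(np.uint8))
for i in range(1,k):
    if st[i,4]>60:
        r=cv2.minAreaRect(W[l==i][:,:2].astype(np.float32));print(ce[i].round(),r)
# underside: points on far face, between z 10..60
m=(z>12)&(z<58)&(x>530)&(x<600)&(y>-280)&(y<120)
P=W[m]; print('underside y',P[:,1].min(),P[:,1].max(),'mean x',P[:,0].mean())
k=m&(im.max(-1)<80)
if k.sum(): print('dark',k.sum(),W[k].min(0),W[k].max(0))
print(env.sense()['eef_pos'])
E
python3 m.py
```

```text
[301. 186.] ((518.1858520507812, 189.2122039794922), (104.92044067382812, 112.0870590209961), 4.181133270263672)
[204. 193.] ((499.12493896484375, -160.25128173828125), (104.45243072509766, 144.38290405273438), 2.885000228881836)
underside y -195.0963529055413 -85.65188568344941 mean x 544.6311992457081
dark 177 [ 536.69232286 -194.42978105   12.28251742] [556.97402835 -90.11797944  57.94960497]
[ 509.16746151 -214.49471658   26.35600439]
```

Call:
jog_arm(
  angular=[
    [0, 0, 0],
    [0, 0, 0],
    [0, 0, 0],
    [0, 0, 0],
    [0, 0, 0],
    [0, 0, 0],
    [0, 0, 0],
    [0, 0, 0],
    [0, 0, 0],
    [0, 0, 0],
  ],
  offset=[
    [0, -0.2, 0],
    [0, -0.3, 0],
    [0, -0.3, 0],
    [0, -0.3, 0],
    [0, -0.3, 0],
    [0, -0.3, 0],
    [0, -0.3, 0],
    [0, -0.3, 0],
    [0, -0.3, 0],
    [0, -0.2, 0],
  ],
  fingers=[-1, -1, -1, -1, -1, -1, -1, -1, -1, -1],
)

```text
clock: 15.3
eef_pos: [502.7, -132.5, 26.7]
ee_rot: [0.999, 0.043, -0.0, -0.0]
force: [0.1, -0.4, -0.4]
opening: 0.4
finger_force: 0.6
```

```bash
python3 m.py
```

```text
[301. 187.] ((517.60791015625, 189.25286865234375), (104.94105529785156, 111.20867156982422), 4.487598419189453)
[229. 190.] ((494.3097839355469, -77.21321868896484), (106.94904327392578, 143.31155395507812), 3.603527069091797)
underside y -112.73549392043029 -3.7999197164120204 mean x 538.4258088565219
dark 197 [ 531.6669454  -112.70083821   12.15808077] [549.78188195  -4.16203677  57.43199123]
[ 502.35019319 -131.68427798   26.62168346]
```

Call:
jog_arm(
  angular=[
    [0, 0, 0],
    [0, 0, 0],
    [0, 0, 0],
    [0, 0, 0],
    [0, 0, 0],
    [0, 0, 0],
    [0, 0, 0],
    [0, 0, 0],
    [0, 0, 0],
    [0, 0, 0],
  ],
  offset=[
    [0, -0.2, 0],
    [0, -0.25, 0],
    [0, -0.25, 0],
    [0, -0.25, 0],
    [0, -0.25, 0],
    [0, -0.2, 0],
    [0, -0.08, 0],
    [0, 0, 0],
    [0, 0, 0],
    [0, 0, 0],
  ],
  fingers=[-1, -1, -1, -1, -1, -1, -1, -1, -1, -1],
)

```text
clock: 16.35
eef_pos: [498.9, -89.1, 26.6]
ee_rot: [0.999, 0.042, -0.0, -0.0]
force: [-0.2, -0.7, -0.2]
opening: 0.7
finger_force: 0.0
```

Call:
jog_arm(
  angular=[
    [0, 0, 0],
    [0, 0, 0],
    [0, 0, 0],
    [0, 0, 0],
    [0, 0, 0],
    [0, 0, 0],
    [0, 0, 0],
    [0, 0, 0],
    [0, 0, 0],
    [0, 0, 0],
  ],
  offset=[
    [0, 0.3, 0],
    [0, 0.6, 0],
    [0, 0.6, 0],
    [0, 0.6, 0],
    [0, 0, -0.8],
    [0, 0, -0.8],
    [0, 0, -0.8],
    [0, 0, -0.8],
    [0, 0, -0.8],
    [0, 0, 0],
  ],
  fingers=[-1, -1, -1, -1, -1, -1, -1, -1, -1, -1],
)

```text
clock: 17.35
eef_pos: [506.4, -153.9, 149.9]
ee_rot: [0.999, 0.042, 0.003, 0.002]
force: [1.2, -0.5, -0.0]
opening: 0.5
finger_force: 0.0
```

```bash
python3 m.py; cp pics/last.png pics/e.png
```

```text
[242. 187.] ((489.2207946777344, -16.630409240722656), (108.78131103515625, 110.18104553222656), 4.339231014251709)
[301. 186.] ((517.6155395507812, 189.6073455810547), (106.94234466552734, 113.32112884521484), 4.21957540512085)
underside y -67.80320334456432 41.76020081170974 mean x 535.3596387437798
dark 185 [530.08120879 -67.80320334  12.7090821 ] [547.01051403  38.04827326  57.96344542]
[ 505.33205244 -153.2327819   148.01543299]
```

View pics/e.png

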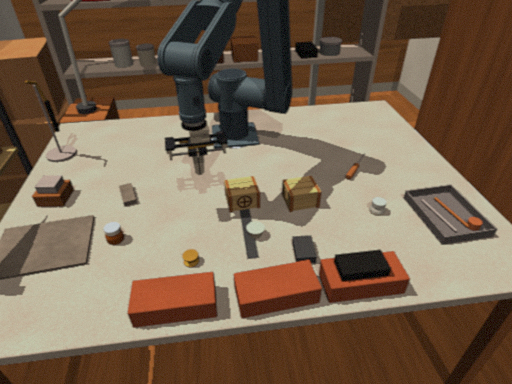

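The stamp at (245,202) sits above the line's visible end at (246,215). The underside's centre is at y = -13 against the line's -14, and the plain crate at (302,194) hasn't moved. The arm is clear of everything, so I'll hand in.

```bash
python3 -c "
from bench import env
print(env.close_job())"
```

```text
the job is handed in; nothing more can be done
None
```

Both crates lie tipped towards the robot, the stamped one measured about 1 mm from the line's centre and the plain one where it fell, and the job is handed in (no verdict was returned).

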